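# Fix the suction-foot clamp and hold its sprung jaw open at the index clip

### The arm

A 6-joint arm with a two-finger parallel gripper is mounted at the origin on a cart in front of the work surface, level with it; the furniture and walls round the work are solid. World frame = base frame: x ahead of the robot, y to its left, z up, the work surface at z = 0. Lengths are in m, angles in rad, forces in N, time in s.
With the tool pointing down it reaches from about 0.3 to 0.85 m from the base axis. Payload 5.4 kg.
Tool frame: the origin (TCP) lies midway between the tips of the shut fingers; the grasp point (between the pads) lies robot.tcp_to_grasp behind it (robot.tcp_to_grasp is the distance from the TCP to the grasp point, in m); z points along the fingers, y is the line along which they close (so a half turn about z gives the same grasp; the last joint's range is limited). The gripper opens to 85 mm and grips with 20 to 120 N. Pads are 22 mm wide; open, the fingers measure 114 mm over their backs; the gripper's body (76 mm by 85 mm) begins 54 mm behind the grasp point. The pads swing forward as they close: fully open they stand 13 mm farther back than shut.
Start: joints at [0.945, 0.158, 1.597, -0, 1.386, -0.21], TCP at [0.232, 0.526, 0.231] pointing down, gripper open.
Joint ranges: [-2.91, 2.91], [-0.94, 2.29], [0.18, 2.7], [-1.29, 4.43], [0.17, 2.64], [-3, 3]. Speed limits (rad/s): [2.57, 2.57, 3.14, 3.14, 3.14, 3.14].

### API

Orientations are given as a unit quaternion [x, y, z, w].
In Python, from rig import robot gives the robot as it stands.
- The arm moves only by the tool apply_moves, never from a script. Its argument "commands" is one flat list of numbers, 7 for each row, row after row: the turn, a rotation vector about the tool's x, y, z in degrees, then the shift along the tool's x, y, z in m, then the finger opening in m, from 0 to 0.0854. A call has 1 to 8 rows; each row shifts and turns the commanded pose from where the row before left it, along the tool's axes as they then stand; what a row does not reach is not made up. A row lasts 1/8 s, in which the tool goes at most 62.5 mm and 10.7 degrees, less where a joint would pass 70% of its speed; a pose out of reach is approached as far as the arm can. A call with a gripper value outside its range is refused whole. The fingers move at their own pace and stop on an object; "force" is the grip in N (left out, the last holds). Time passes only in rows, so rows that do not move let the fingers close. It gives the time, the measured TCP pose, the force, the opening and the grip force at its end, in the units of the state.
- robot.read_state(): the state, without advancing time (a new reading comes with each control period).
- robot.snapshot(name): name is "scene" or "side" or "wrist"; returns the picture (480x640x3 uint8, red, green, blue); there is no depth.
- robot.camera_params(name): a dict with "fov_y" (degrees; the focal length in pixels is half the picture's height over the tangent of half this angle, whatever the lens; pixels are square), "cx", "cy" (the principal point, pixels), "dist" ([k1, k2, p1, p2, k3] as OpenCV has them; the pictures are not rectified), "pose" (4x4, takes a point from camera to world coordinates); the wrist camera has in their place "tool_from_camera" (4x4, takes a point from camera to tool coordinates, whose origin is the TCP and whose axes are the flange's). Camera axes: x right, y down, z forward; pixel columns grow to the right and rows downward; lengths in m; the calibration is good to about 2 mm. A picture is of the moment at which its call begins: read the wrist's pose just before it. camera_params takes no time and is no camera call.
- robot.job_done(): hands the job in; it is judged then, once.
The state is a dict: "time": time; "joint_pos": joint angles; "joint_vel": joint speeds; "effort": joint torques, N m; "tcp_pos": TCP position; "tool_rot": TCP orientation; "contact_force": force on the tool from outside, world axes, zero at the start; "ft_torque": the same for the moment, N m; "gripper_width": opening from 0.0 (shut) to 1.0 (fully open); "grip_force": force on a finger pad.
Only numpy, scipy, OpenCV 4.12 (cv2) and the standard library are available. Lean on these libraries where they do the work, as an engineer would, in place of code of your own. Each camera call takes 0.05 s, during which the arm holds its last target. There are 200 camera calls.

### The job

I have only one good hand, so get my worktop clamp ready for me: first press the hinged pump pedal over its suction foot down to its stop, so that the clamp is sucked fast to the worktop, and let the pedal come back up. Then pull the sprung jaw open by its bar handle until the pointer on the jaw stands level with the index clip on the scale, and finish while still holding it steady there, so that I can set my box between the jaws. Leave the things standing round the clamp where they are.

Things in the scene. Friction and masses are not known exactly. Their poses are not given: they have to be found in the camera images.
- clamp: Fixed clamp, 367 mm long: pale grey base plate 130 mm (x) by 285 mm, top 19 mm up, two guide rods, dark fixed jaw (face at y=+60 mm, back at +88, top 80 mm up), round suction foot under the pedal, end block 41 mm high at y=-168 to -144. Origin on the worktop, between the rods. y runs along the slide, from the sprung jaw to the fixed jaw and pedal; z up; -x, the side of the scale, faces the robot.
- sprung_jaw: Moving dark grey jaw on the rods, 100 mm wide, top 80 mm above the worktop. A spring draws it to the fixed jaw (4 N shut, 9 N at 100 mm open) and takes it back when let go. It opens along the clamp's -y, 125 mm at most; starts shut, its face 15 mm from the fixed jaw's. Origin: middle of its face, 19 mm up (y=+45 mm in the clamp's frame when shut). Axes as the clamp's.
- jaw_handle (a point): Middle of the jaw's bar handle: a level round steel bar 12 mm thick lying across the slide (along the clamp's x), 60 mm clear between its two arms, axis 60 mm above the worktop, on the jaw's -y side. 36 mm free between bar and jaw plate (30 mm where lower than 43 mm up); below it only the guide rods (33 mm high, 34 mm either side of the middle) and the plate. Moves with the jaw.
- jaw_pointer (a point): Tip of the small dark pointer on the near side of the sprung jaw, just over the scale strip, 34 mm above the worktop; moves with the jaw. It stands 9 mm behind the jaw's clamping face.
- index_mark (a point): The mark: middle line of the index clip, a steel clip 14 mm wide with a black thumbscrew, astride the ticked aluminium scale strip on the clamp's near edge; fixed. Axes as the clamp's. The pointer is level with it when both have the same y in the clamp's frame. The pull from shut to there varies, 50 to 105 mm.
- pump_pedal (a joint): Pedal angle (rad): 0 at rest, tipped up 0.30 rad; 0.30 down on its stop, where it lies level. Dark steel plate 50 x 88 mm with a ribbed rubber pad, hinged on its edge by the fixed jaw (clamp y=+101 mm, 44 mm up), free end towards the clamp's +y. A spring lifts it: 3 N at the pad at rest, 7 N at the stop.
- pedal_pad (a point): Middle of the rubber pad on the pedal's top, 66 mm from the hinge, where to press it; about 68 mm above the worktop at rest and 49 mm at the stop. Moves with the pedal.
- snap_box: Bystander: purple snap box with white lid, 118 x 185 x 59 mm, to the right of the clamp. Origin under its centre.
- red_dish: Bystander: small red dish upside down, 95 mm across, 48 mm high, to the left of the clamp. Origin under its centre.
- scoop: Bystander: blue measuring cup with a flat handle, 60 x 115 mm, 38 mm high, at the left behind the red dish. Origin under its centre.
- spatula: Bystander: orange spatula 200 mm long lying to the right of the snap box. Origin under its centre.

How it is judged:
By the outcome, as a careful person would: the job done as asked, in the order asked, and still so for the second after the job is handed in, while the arm keeps its last pose, push and grip.
It also fails if it takes over 45 s, if anything falls off the work surface, if the arm or the gripper's body presses on something with over 40 N, if the wrist force passes 120 N, or if a joint passes its speed limit or range.

## Working session

There is one attempt and no reset: what is moved stays moved. The work goes in short steps, Python scripts to look and compute and a tool call to move; the robot and the scene stay as the last step left them, time stands still between calls to the robot, and variables do not carry over. Pictures are saved under pics/ and viewed, at most 10 in all, crops included, and the job is handed in when it is done.

Besides the shell and the picture viewer there is one more tool, called as name(argument=value, ...) on one line, values as JSON. apply_moves: Moves the arm, as the interface text tells. Its arguments: {"type":"object","properties":{"commands":{"type":"array","items":{"type":"number"}},"force":{"type":"number"}},"required":["commands"]}

```bash
ls; mkdir -p pics
python3 - <<'E'
from rig import robot
import cv2,numpy as np
s=robot.read_state();print({k:np.round(v,3) for k,v in s.items()},robot.tcp_to_grasp)
for n in("scene","side"):
    cv2.imwrite(f"pics/{n}0.png",robot.snapshot(n)[:,:,::-1])
    c=robot.camera_params(n);print(n,c)
print(robot.camera_params("wrist"))
E
```

```text
pics
{'time': np.float64(0.0), 'joint_pos': array([ 0.945,  0.159,  1.598,  0.   ,  1.386, -0.21 ]), 'joint_vel': array([ 0.   , -0.   ,  0.002,  0.   ,  0.002, -0.002]), 'effort': array([ 0.0000e+00, -3.9601e+01, -3.3142e+01, -0.0000e+00,  9.0000e-03,
       -0.0000e+00]), 'tcp_pos': array([0.232, 0.526, 0.23 ]), 'tool_rot': array([ 0.206,  0.978, -0.001, -0.   ]), 'contact_force': array([ 0.795, -0.131, -0.796]), 'ft_torque': array([-0.045, -0.001,  0.006]), 'grip_force': np.float64(0.0), 'gripper_width': np.float64(0.996)} 0.0187
scene {'fov_y': 53.973085831961015, 'cx': 319.2319488752752, 'cy': 240.11777920356764, 'dist': array([0.00191146, 0.        , 0.        , 0.        , 0.        ]), 'pose': array([[ 0.73890508, -0.42336826,  0.52419329, -0.21900855],
       [-0.6734505 , -0.43862919,  0.59503685, -0.91893766],
       [-0.02199324, -0.79269399, -0.6092229 ,  0.88750039],
       [ 0.        ,  0.        ,  0.        ,  1.        ]])}
side {'fov_y': 44.341681116984404, 'cx': 315.60113890725313, 'cy': 242.77917019253837, 'dist': array([-0.17836465,  0.        ,  0.        ,  0.        ,  0.        ]), 'pose': array([[-0.91558604, -0.25311429,  0.31246659, -0.12864259],
       [-0.40145046,  0.53045654, -0.74662801,  1.28528652],
       [ 0.02323228, -0.80904204, -0.58729145,  1.18727931],
       [ 0.        ,  0.        ,  0.        ,  1.        ]])}
{'fov_y': 70.78711268884564, 'cx': 318.72126142221134, 'cy': 239.2595162284049, 'dist': array([-0.0097103,  0.       ,  0.       ,  0.       ,  0.       ]), 'tool_from_camera': array([[ 5.72518381e-04, -9.46057885e-01, -3.23997146e-01,
         8.36911898e-02],
       [ 9.99999790e-01,  4.42925077e-04,  4.73724850e-04,
        -7.18790855e-04],
       [-3.04664669e-04, -3.23997349e-01,  9.46057939e-01,
        -1.44233708e-01],
       [ 0.00000000e+00,  0.00000000e+00,  0.00000000e+00,
         1.00000000e+00]])}
```

View pics/scene0.png

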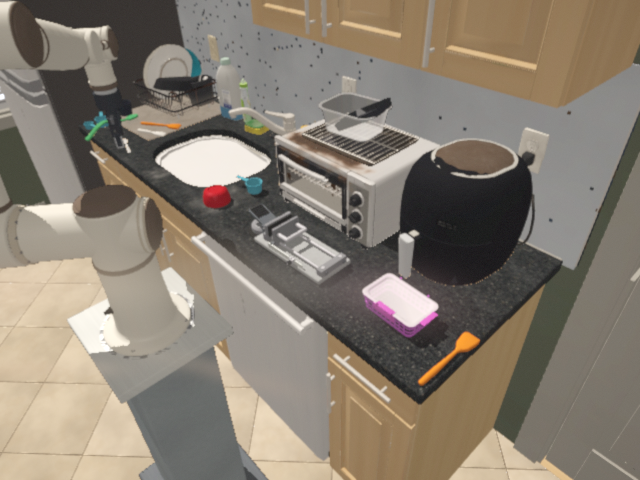

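View pics/side0.png

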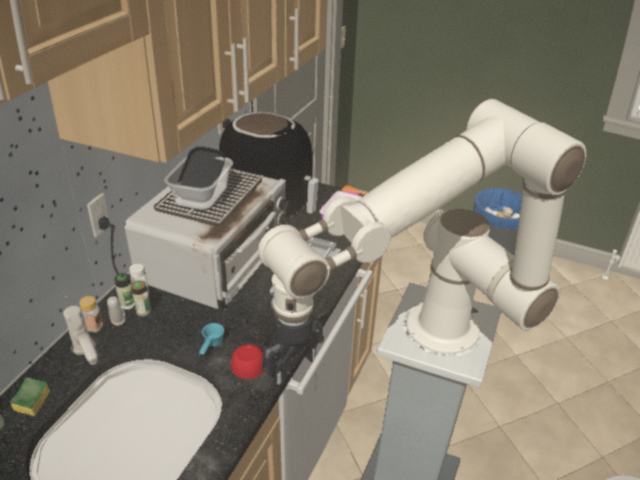

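```bash
cat > h.py <<'E'
from rig import robot
import cv2,numpy as np
from scipy.spatial.transform import Rotation as R
def cam(n,st=None):
    c=robot.camera_params(n);f=240/np.tan(np.radians(c['fov_y']/2))
    K=np.array([[f,0,c['cx']],[0,f,c['cy']],[0,0,1]])
    if n=='wrist':
        T=np.eye(4);T[:3,:3]=R.from_quat(st['tool_rot']).as_matrix();T[:3,3]=st['tcp_pos']
        T=T@c['tool_from_camera']
    else:T=c['pose']
    return K,c['dist'],T
def ray(C,uv):
    K,d,T=C
    p=cv2.undistortPoints(np.array([[uv]],float),K,d)[0,0]
    return T[:3,3],T[:3,:3]@np.array([*p,1])
def onz(C,uv,z):
    o,d=ray(C,uv);return o+d*(z-o[2])/d[2]
def proj(C,P):
    K,d,T=C;Ti=np.linalg.inv(T)
    return cv2.projectPoints(np.array(P,float).reshape(-1,1,3),cv2.Rodrigues(Ti[:3,:3])[0],Ti[:3,3],K,d)[0][:,0]
def shot(n,name):
    st=robot.read_state();im=robot.snapshot(n)[:,:,::-1].copy()
    cv2.imwrite(f'pics/{name}.png',im);np.savez(f'pics/{name}.npz',pos=st['tcp_pos'],rot=st['tool_rot']);return im,cam(n,st)
def load(name,n='wrist'):
    z=np.load(f'pics/{name}.npz');return cv2.imread(f'pics/{name}.png'),cam(n,dict(tcp_pos=z['pos'],tool_rot=z['rot']))
E
python3 - <<'E'
from h import *
im=cv2.imread('pics/scene0.png')
cv2.imwrite('pics/c0.png',cv2.resize(im[180:300,190:390],None,fx=4,fy=4,interpolation=cv2.INTER_CUBIC))
C=cam('scene')
for uv,z in [((322,278),0),((350,262),0),((295,245),.02),((265,212),.06),((400,303),.059),((216,192),.048),((254,185),.03),((280,190),0),((370,240),0)]: print(uv,onz(C,uv,z).round(3))
E
```

```text
(322, 278) [ 0.433 -0.186  0.   ]
(350, 262) [ 0.539 -0.191 -0.   ]
(295, 245) [ 0.459 -0.039  0.02 ]
(265, 212) [0.468 0.115 0.06 ]
(400, 303) [ 0.466 -0.434  0.059]
(216, 192) [0.431 0.344 0.048]
(254, 185) [0.568 0.316 0.03 ]
(280, 190) [0.642 0.265 0.   ]
(370, 240) [ 0.658 -0.16   0.   ]
```

View pics/c0.png

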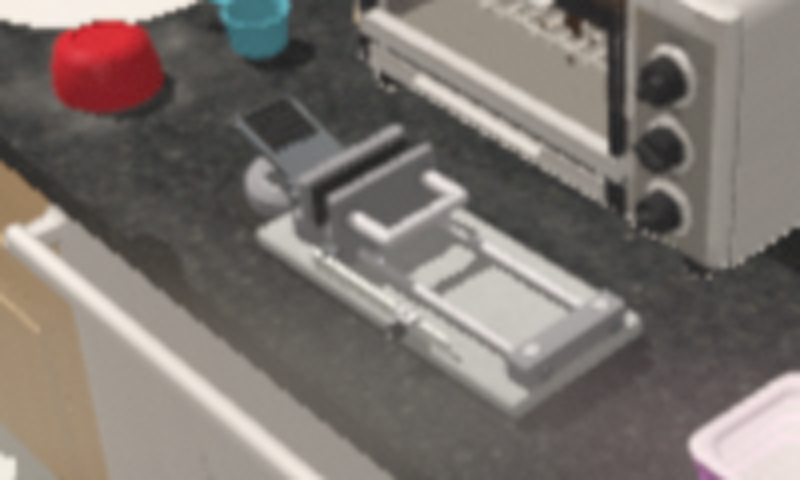

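apply_moves(commands=[0, 0, 0, -0.042, -0.043, 0, 0.0854, 0, 0, 0, -0.042, -0.043, 0, 0.0854, 0, 0, 0, -0.042, -0.043, 0, 0.0854, 0, 0, 0, -0.042, -0.043, 0, 0.0854, 0, 0, 0, -0.042, -0.043, 0, 0.0854, 0, 0, 0, -0.042, -0.043, 0, 0.0854, 0, 0, 0, -0.042, -0.043, 0, 0.0854, 0, 0, 0, -0.042, -0.043, 0, 0.0854])

```text
time: 1.1
tcp_pos: [0.4008, 0.0737, 0.2312]
tool_rot: [0.206, 0.978, 0.0, 0.0]
contact_force: [0.9, 0.8, -0.0]
gripper_width: 1.004
grip_force: 0.0
```

apply_moves(commands=[0, 0, 0, -0.04, -0.043, 0, 0.0854, 0, 0, -8, 0, 0, 0, 0.0854, 0, 0, -8, 0, 0, 0, 0.0854, 0, 0, -8, 0, 0, 0, 0.0854, 0, 0, 0, 0, 0, 0, 0.0854, 0, 0, 0, 0, 0, 0, 0.0854])

```text
time: 1.85
tcp_pos: [0.4198, 0.0202, 0.2311]
tool_rot: [-0.0, 1.0, 0.0, -0.0]
contact_force: [-0.6, -0.2, -0.1]
gripper_width: 1.001
grip_force: 0.0
```

Run:
```python
from h import *
im,C=shot('wrist','w1');s=robot.read_state();print(s['tcp_pos'],R.from_quat(s['tool_rot']).as_matrix().round(3))
```

```text
[0.41979815 0.02016992 0.23115406] [[-1.    -0.001 -0.   ]
 [-0.001  1.     0.   ]
 [ 0.     0.    -1.   ]]
```

View pics/w1.png

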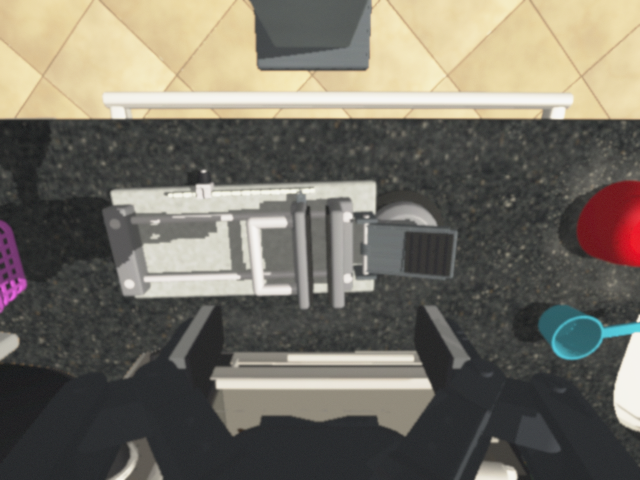

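Run:
```python
from h import *
im,C=load('w1')
cv2.imwrite('pics/c1.png',cv2.resize(im[155:315,100:360],None,fx=3,fy=3,interpolation=cv2.INTER_CUBIC))
for n,uv,z in [('nl',(112,190),.019),('nr',(376,181),.019),('fr',(376,291),.019),('pad',(428,254),.068),('h1',(253,222),.06),('h2',(258,292),.06),('clip',(204,184),.034),('ptr',(302,196),.034),('oven',(230,352),.03)]: print(n,onz(C,uv,z).round(4))
```

```text
nl [ 0.4026 -0.2006  0.019 ]
nr [0.3928 0.0801 0.019 ]
fr [0.5221 0.0873 0.019 ]
pad [0.4561 0.1266 0.068 ]
h1 [ 0.4262 -0.044   0.06  ]
h2 [ 0.502  -0.0435  0.06  ]
clip [ 0.3937 -0.0965  0.034 ]
ptr [0.4059 0.0026 0.034 ]
oven [ 0.5998 -0.0884  0.03  ]
```

View pics/c1.png

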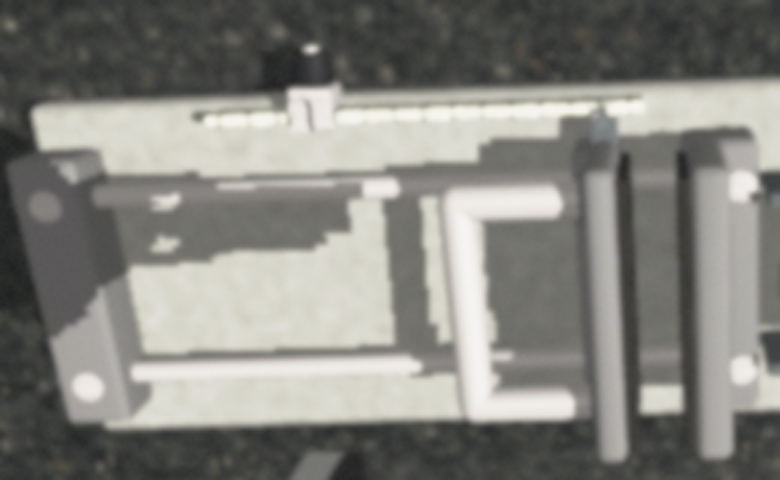

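Run:
```python
from h import *
im,C=load('w1')
# near plate edge line and strip line
P={}
for n,uv,z in [('s1',(168.3,195),.03),('s2',(313.3,189.7),.03),('h1',(253.3,221.7),.06),('h2',(260.7,290),.06),('clip',(204.5,192),.034),('ptr',(300,192.3),.034),('padc',(429,254),.068),('jaw1',(299,214),.08),('jaw2',(305,306),.08),('fj1',(337,212),.08),('fj2',(338,306),.08)]: P[n]=onz(C,uv,z);print(n,P[n].round(4))
d=P['s2']-P['s1'];print('yaw',np.degrees(np.arctan2(-d[0],d[1])))
for a,b in(('h1','h2'),('jaw1','jaw2')):
  d=P[b]-P[a];print('yaw',np.degrees(np.arctan2(d[1],d[0])))
y=np.radians(2.2);u=np.array([-np.sin(y),np.cos(y)])
print('pull',(P['clip']-P['ptr'])[:2]@u)
```

```text
s1 [ 0.4058 -0.1361  0.03  ]
s2 [0.4001 0.0141 0.03  ]
h1 [ 0.4259 -0.0437  0.06  ]
h2 [ 0.4997 -0.0405  0.06  ]
clip [ 0.4019 -0.0968  0.034 ]
ptr [0.4021 0.0006 0.034 ]
padc [0.4561 0.1276 0.068 ]
jaw1 [0.4129 0.0019 0.08  ]
jaw2 [0.5069 0.0062 0.08  ]
fj1 [0.411  0.0361 0.08  ]
fj2 [0.5069 0.039  0.08  ]
yaw 2.1506416674152753
yaw 2.4620521493865177
yaw 2.6236021687780076
pull -0.09738586902920518
```

apply_moves(commands=[0, 0, -2.4, -0.013, 0.035, 0, 0, 0, 0, 0, -0.013, 0.035, 0.02, 0, 0, 0, 0, -0.014, 0.036, 0.04, 0, 0, 0, 0, 0, 0, 0.04, 0, 0, 0, 0, 0, 0, 0.03, 0, 0, 0, 0, 0, 0, 0, 0, 0, 0, 0, 0, 0, 0, 0])

```text
time: 2.78
tcp_pos: [0.4576, 0.1272, 0.1026]
tool_rot: [-0.022, 1.0, -0.0, 0.001]
contact_force: [-0.1, -0.2, -0.6]
gripper_width: -0.003
grip_force: 0.0
```

Run:
```python
from h import *
im,C=shot('wrist','w2');s=robot.read_state();print(s['tcp_pos'],s['contact_force'],s['gripper_width'])
P=np.array([.4555,.1276,.068]);print(proj(C,[P,s['tcp_pos']]))
```

```text
[0.45795605 0.12721505 0.10306104] [-0.27755689  0.47209048 -0.76237484] -0.005188796786177333
[[320.32611664 272.84741673]
 [319.64087543 307.86748273]]
```

View pics/w2.png

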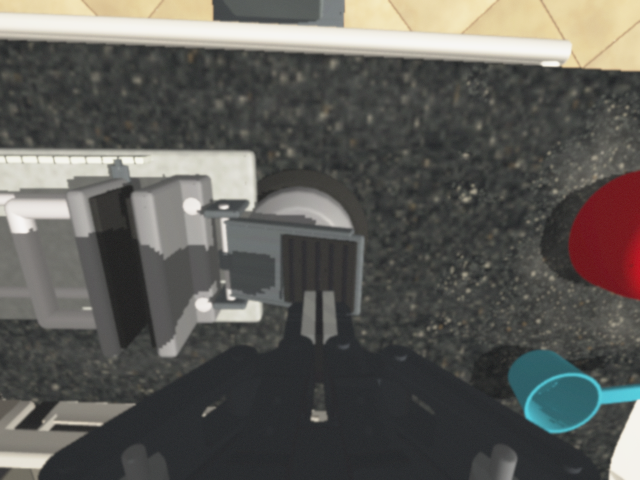

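apply_moves(commands=[0, 0, 0, 0.001, 0, 0.015, 0, 0, 0, 0, 0.001, 0, 0.015, 0, 0, 0, 0, 0, 0, 0.008, 0, 0, 0, 0, 0, 0, 0.006, 0, 0, 0, 0, 0, 0, 0.004, 0, 0, 0, 0, 0, 0, 0.003, 0, 0, 0, 0, 0, 0, 0, 0, 0, 0, 0, 0, 0, 0, 0])

```text
time: 3.82
tcp_pos: [0.4548, 0.1278, 0.0507]
tool_rot: [-0.022, 1.0, 0.001, 0.0]
contact_force: [-2.4, 3.8, 6.6]
gripper_width: -0.002
grip_force: 3.2
```

apply_moves(commands=[0, 0, 0, 0, 0, 0.001, 0, 0, 0, 0, 0, 0, 0.001, 0, 0, 0, 0, 0, 0, 0, 0])

```text
time: 4.2
tcp_pos: [0.4548, 0.1279, 0.049]
tool_rot: [-0.022, 1.0, 0.001, 0.0]
contact_force: [-2.0, 4.5, 8.3]
gripper_width: -0.004
grip_force: 4.2
```

apply_moves(commands=[0, 0, 0, 0, 0, 0.001, 0, 0, 0, 0, 0, 0, 0.001, 0, 0, 0, 0, 0, 0, 0, 0, 0, 0, 0, 0, 0, 0, 0])

```text
time: 4.7
tcp_pos: [0.4549, 0.128, 0.0485]
tool_rot: [-0.023, 1.0, 0.001, -0.0]
contact_force: [-10.0, 4.3, 23.0]
gripper_width: -0.002
grip_force: 11.7
```

apply_moves(commands=[0, 0, 0, 0, 0, -0.01, 0, 0, 0, 0, 0, 0, -0.015, 0, 0, 0, 0, 0, 0, -0.05, 0, 0, 0, 0, 0, 0, -0.05, 0, 0, 0, 0, 0, -0.04, 0, 0.034, 0, 0, 0, 0, -0.05, 0, 0.034, 0, 0, 0, 0, -0.05, 0, 0.034, 0, 0, 0, 0, -0.03, 0, 0.034])

```text
time: 5.7
tcp_pos: [0.462, -0.0447, 0.1715]
tool_rot: [-0.022, 1.0, -0.0, 0.0]
contact_force: [0.1, 0.2, 0.9]
gripper_width: 0.393
grip_force: 0.0
```

apply_moves(commands=[0, 0, 0, 0, 0, 0.02, 0.034, 0, 0, 0, 0, 0, 0, 0.034, 0, 0, 0, 0, 0, 0, 0.034])

```text
time: 6.08
tcp_pos: [0.4623, -0.0424, 0.1517]
tool_rot: [-0.023, 1.0, -0.0, 0.0]
contact_force: [0.9, -0.3, -0.7]
gripper_width: 0.399
grip_force: 0.0
```

Run:
```python
from h import *
im,C=shot('wrist','w3');s=robot.read_state();print(s['tcp_pos'],s['contact_force'],s['gripper_width'])
P=[[.4628,-.042,.06],[.4555,.1276,.068],[.4557,.1295,.049]];print(proj(C,P))
for p in proj(C,P): cv2.circle(im,tuple(int(round(v)) for v in p),3,(0,0,255),1)
cv2.imwrite('pics/w3b.png',im)
```

```text
[ 0.46256738 -0.042404    0.15199884] [ 0.16899973 -0.38864694  0.17857807] 0.3949690502226471
[[319.8696978  243.89295627]
 [554.50410454 248.23845084]
 [540.74839966 240.03954423]]
```

View pics/w3b.png

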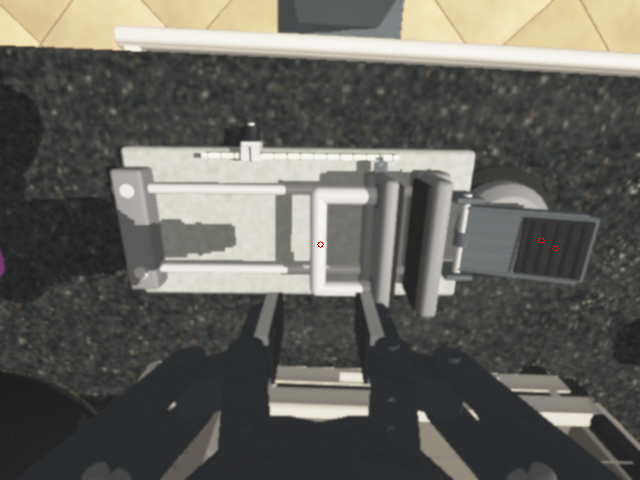

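apply_moves(commands=[0, 0, 0, 0, 0, 0.04, 0.034, 0, 0, 0, 0, 0, 0.035, 0.034, 0, 0, 0, 0, 0, 0.02, 0.034, 0, 0, 0, 0, 0, 0.015, 0.034, 0, 0, 0, 0, 0, 0, 0.034])

```text
time: 6.75
tcp_pos: [0.4619, -0.0423, 0.0409]
tool_rot: [-0.023, 1.0, 0.0, -0.001]
contact_force: [-0.2, -0.4, 0.2]
gripper_width: 0.399
grip_force: 0.0
```

apply_moves(commands=[0, 0, 0, 0, 0, 0, 0.002, 0, 0, 0, 0, 0, 0, 0.002, 0, 0, 0, 0, 0, 0, 0.002, 0, 0, 0, 0, 0, 0, 0.002], force=60)

```text
time: 7.25
tcp_pos: [0.4633, -0.0433, 0.0425]
tool_rot: [-0.022, 1.0, -0.001, 0.001]
contact_force: [-1.1, -1.7, 6.7]
gripper_width: 0.117
grip_force: 58.7
```

Run:
```python
from h import *
im,C=load('w3')
cl=onz(C,(251,152),.034);pt=onz(C,(380.5,161),.034);y=np.radians(2.5);u=np.array([-np.sin(y),np.cos(y)])
print(cl,pt,(cl-pt)[:2]@u)
im,C=shot('wrist','w4');s=robot.read_state();print(s['tcp_pos'],s['contact_force'],s['gripper_width'],s['grip_force'])
cv2.imwrite('pics/c4.png',cv2.resize(im[60:300,100:500],None,fx=2,fy=2,interpolation=cv2.INTER_CUBIC))
```

```text
[ 0.40100295 -0.09679058  0.034     ] [0.40314503 0.00141318 0.034     ] -0.09801686128844622
[ 0.46329144 -0.04326001  0.04251264] [-0.86294506 -1.88218686  6.99965899] 0.11624375553889246 58.73226463794708
```

View pics/c4.png

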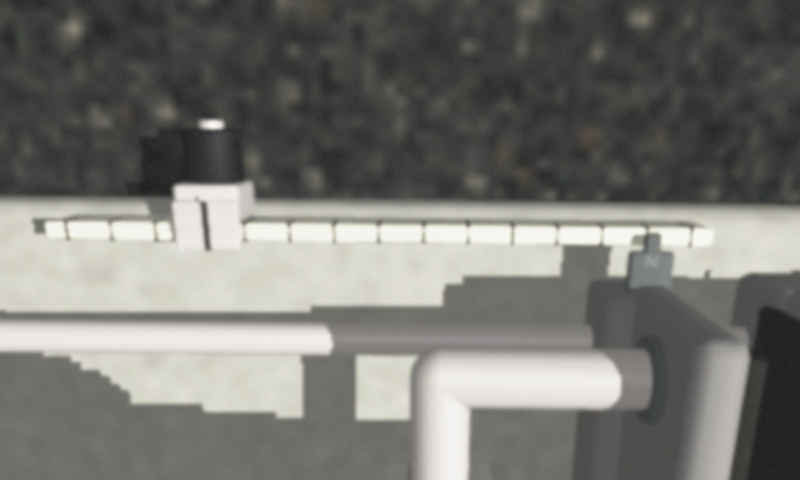

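apply_moves(commands=[0, 0, 0, 0, -0.006, 0, 0.002, 0, 0, 0, 0, -0.014, 0, 0.002, 0, 0, 0, 0, -0.016, 0, 0.002, 0, 0, 0, 0, -0.016, 0, 0.002, 0, 0, 0, 0, -0.016, 0, 0.002, 0, 0, 0, 0, -0.014, 0, 0.002, 0, 0, 0, 0, -0.008, 0, 0.002, 0, 0, 0, 0, 0, 0, 0.002])

```text
time: 8.3
tcp_pos: [0.4663, -0.1315, 0.0424]
tool_rot: [-0.022, 1.0, 0.002, -0.0]
contact_force: [-4.1, 8.4, 14.1]
gripper_width: 0.116
grip_force: 59.8
```

apply_moves(commands=[0, 0, 0, 0, -0.003, 0, 0.002, 0, 0, 0, 0, 0, 0, 0.002, 0, 0, 0, 0, 0, 0, 0.002])

```text
time: 8.68
tcp_pos: [0.4663, -0.1339, 0.0424]
tool_rot: [-0.022, 1.0, 0.002, -0.0]
contact_force: [-3.9, 8.2, 14.3]
gripper_width: 0.118
grip_force: 59.8
```

Run:
```python
from h import *
im,C=shot('wrist','w5');s=robot.read_state();print(s['tcp_pos'],s['contact_force'],s['gripper_width'],s['grip_force'])
cv2.imwrite('pics/c5.png',cv2.resize(im[80:240,240:440],None,fx=4,fy=3.75,interpolation=cv2.INTER_CUBIC))
```

```text
[ 0.46633542 -0.13386048  0.04241139] [-4.23437396  8.94603762 13.81543011] 0.11818492181829543 59.80448842048645
```

View pics/c5.png

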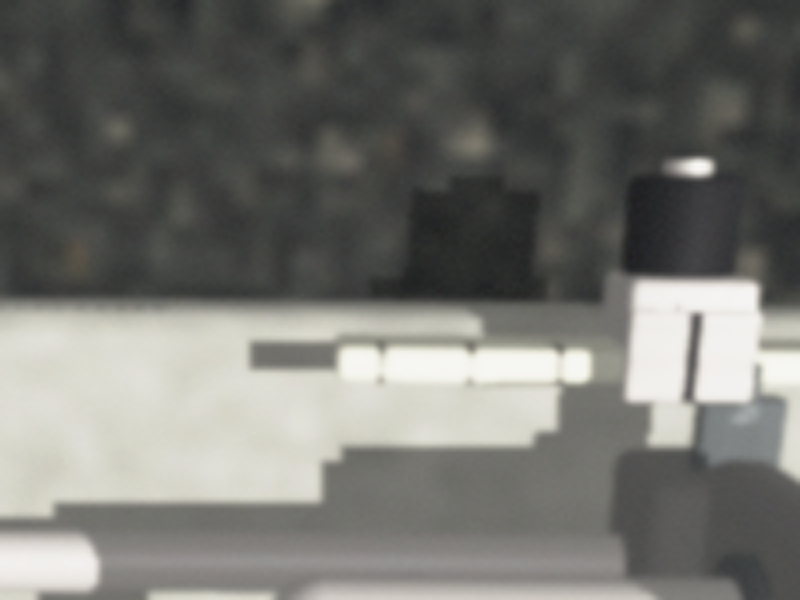

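Run:
```python
from h import *
def tri(obs):
    A=np.zeros((3,3));b=np.zeros(3)
    for n,uv in obs:
        o,d=ray(load(n)[1],uv);d=d/np.linalg.norm(d);M=np.eye(3)-np.outer(d,d);A+=M;b+=M@o
    return np.linalg.solve(A,b)
m=tri([('w4',(204,185)),('w5',(412.2,186.7))]);mt=tri([('w4',(200,157.5)),('w5',(413.7,164))])
p=tri([('w4',(426,179)),('w3',(380.5,161))])
u=np.array([-np.sin(np.radians(2.4)),np.cos(np.radians(2.4))])
print('mark bot',m,'top',mt,'ptr tri',p)
C4=load('w4')[1];p4=onz(C4,(426,179),.034);s4=np.load('pics/w4.npz')['pos'];s5=np.load('pics/w5.npz')['pos']
p1=onz(load('w1')[1],(300,192.3),.034)
mv=(s5-s4)[:2]@u
for q in(p4,p1,p): print(q,'need',(m-q)[:2]@u,'left',(m-q)[:2]@u-mv)
# pointer body now vs then: (crop) body centre
b4=onz(C4,(100+651/2,60+268/2),.036);b5=onz(load('w5')[1],(240+741/4,80+430/3.75),.036)
print('body moved',(b5-b4)[:2]@u,'tool',mv,'body left',(m-b5)[:2]@u)
```

```text
mark bot [ 0.40672415 -0.09624529  0.0402924 ] top [ 0.39600475 -0.09707144  0.04069556] ptr tri [0.4022881  0.00231086 0.0312094 ]
[0.40077439 0.00178226 0.034     ] need -0.09819072085333637 left -0.007542855891802924
[0.40205554 0.00064255 0.034     ] need -0.09699835406431194 left -0.006350489102778495
[0.4022881  0.00231086 0.0312094 ] need -0.09865547078617076 left -0.008007605824637318
body moved -0.0905927231559878 tool -0.09064786496153344 body left -0.007455955592848169
```

apply_moves(commands=[0, 0, 0, 0, -0.004, 0, 0.002, 0, 0, 0, 0, -0.0034, 0, 0.002, 0, 0, 0, 0, 0, 0, 0.002, 0, 0, 0, 0, 0, 0, 0.002])

```text
time: 9.22
tcp_pos: [0.4666, -0.1412, 0.0424]
tool_rot: [-0.022, 1.0, 0.002, -0.001]
contact_force: [-5.4, 7.8, 14.2]
gripper_width: 0.114
grip_force: 59.8
```

Run:
```python
from h import *
im,C=shot('wrist','w6');s=robot.read_state();print(s['tcp_pos'],s['contact_force'],s['gripper_width'],s['grip_force'])
u=np.array([-np.sin(np.radians(2.4)),np.cos(np.radians(2.4))])
print('moved',(s['tcp_pos']-np.load('pics/w5.npz')['pos'])[:2]@u)
a=im[120:220,380:460]
b=cv2.imread('pics/scene0.png')[0:1]
sc,_=shot('scene','s6')
cv2.imwrite('pics/c6.png',np.hstack([cv2.resize(a,(400,500),interpolation=cv2.INTER_CUBIC),cv2.resize(sc[200:300,240:320],(400,500),interpolation=cv2.INTER_CUBIC)]))
```

```text
[ 0.46657614 -0.14115363  0.04239945] [-4.69383272  8.25493136 13.90673628] 0.11874477394514732 59.83168959617615
moved -0.007293785863220209
```

View pics/c6.png

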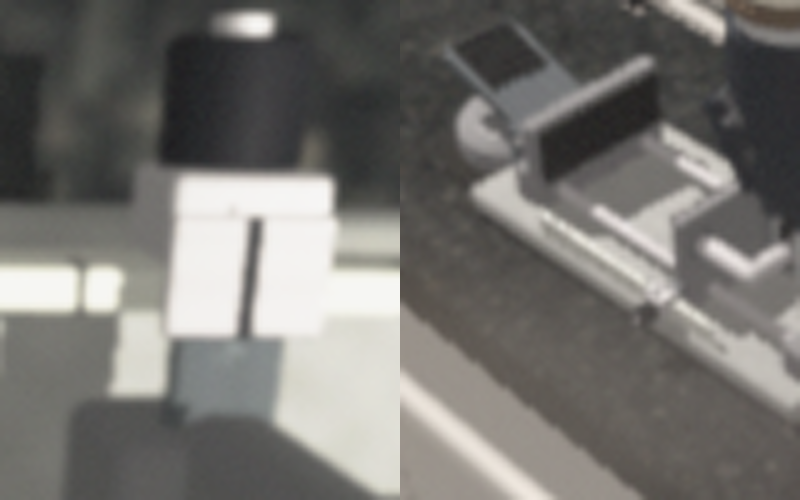

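Run:
```python
from h import *
C=load('w6')[1];u=np.array([-np.sin(np.radians(2.4)),np.cos(np.radians(2.4))])
m=onz(C,(429.2,187),.0403)
for x in(424.4,425.6):
  for z in(.034,.037): print(x,z,(m-onz(C,(x,196),z))[:2]@u)
# pointer tip in w4, same tool frame (camera fixed to jaw): use its pixel now
for z in(.032,.034): print('tip',(m-onz(C,(426,179),z))[:2]@u)
```

```text
424.4 0.034 -0.0003422204488590132
424.4 0.037 0.0006244554698572123
425.6 0.034 -0.0008944944549048531
425.6 0.037 8.303138145008415e-05
tip -0.0009046950940905758
tip -0.0002613042622661332
```

```bash
python3 -c "
from rig import robot
print(robot.job_done())"
```

```text
the job is handed in; nothing more can be done
None
```

I pressed the pump pedal down to its stop and let it come back up. The jaw is now held open about 98 mm, with the pointer level with the index clip to within about 1 mm, and the job is handed in. The arm touched none of the other things on the worktop.

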